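Hold a bean dispenser's gate open at the portion clip

TASK

The empty coffee-bean dispenser on the bakery counter has just been washed and put back together, and a colleague wants to look up its chute. Press its loose lid down until it is fully home, and only then pull out the spring-return gate (it has an upright handle) until the pointer fin on the gate stands level with the clip on the guide rail, and finish while still holding it so that the gate stays there. Leave the cup under the chute and the other things on the counter where they stand.

Things in the scene. Friction and masses are not known exactly. Their poses are not given: they have to be found in the camera images.
- dispenser: Bean dispenser fixed to the counter: dark wooden base 150 x 150 mm, round steel hopper of radius 55 mm (z 110 to 220 mm). Origin on the counter under the hopper's axis, z up. Its front, where the gate comes out, is its own -x side (towards the robot, yaw within 0.45 rad). Two guide rails, tops 108 mm up, 10 mm wide, 29 mm either side of the midline, reach 138 mm in front of the axis.
- lid (a joint): How far the lid is pressed down (m): 0 = standing 10 mm proud of the hopper rim, 0.010 = fully home, lid's edge flush on the rim (a hard stop). Starts between 0 and 0.004. The friction of its seal (about 6 N) keeps the lid wherever it is left.
- lid_top (a point): Centre of the top of the lid's knob, on the hopper's axis: 264 mm above the counter when the joint reads 0, 254 mm when fully home. The lid is a black disc, radius 58 mm, 13 mm thick; its round knob has radius 18 mm and stands 21 mm above the disc.
- gate (a joint): How far the gate (a flat aluminium blade, 42 mm wide, sliding between the guide rails) is pulled out along the dispenser's -x (m): 0 = shut, 0.070 = outer stop. A spring pulls it shut: about 3 N at 0, 60 N/m more as it comes out (6 N at 0.05). Starts shut.
- pull_handle (a point): Upright black handle at the front end of the gate, moving with it: a bar 14 mm (dispenser x) x 30 mm (y) x 50 mm tall. This point is the centre of its foot, 106 mm above the counter; axes as the dispenser's. With the gate shut it stands 160 mm in front of the hopper's axis, free all round; it can be gripped from above across either pair of sides.
- pointer (a point): Top of the pointer: a thin dark upright fin on the gate, 4 mm (x) x 13 mm (y) x 14 mm tall, 75 mm behind the handle's middle, beside the +y rail, moving with the gate; with the gate shut it is 85 mm in front of the hopper's axis, 15.5 mm to the +y side of the midline, 119 mm above the counter.
- clip: The mark: a small black saddle clip with a steel thumb screw, fixed on top of the +y guide rail 32 mm from the midline; 10 mm along the rail, 16 mm across, 10 mm tall. Origin at the centre of its underside, axes as the dispenser's. It sits 107 to 133 mm in front of the hopper's axis, so the gate must come out 22 to 48 mm. The pointer is level with it when its x in the clip's frame is 0.
- cup: Bystander: small steel cup, radius 32 mm, 55 mm tall, loose on the dispenser's base under the chute. Origin at the centre of its underside.
- mug: Bystander: white mug, radius 40 mm, 90 mm tall, loose on the counter. Origin at the centre of its underside.
- jar: Bystander: glass jar with steel lid, radius 40 mm, 130 mm tall, loose on the counter. Origin at the centre of its underside.
- pot: Bystander: small open steel pot with two side handles, radius 38 mm, 85 mm tall, loose on the counter. Origin at the centre of its underside.

How it is judged (in metres and radians):
On the way, in this order (a step that is already met when the one before it is completed fails the run):
1. the lid is pressed fully home (value of joint lid above 0.0085 m), for 0.2 s.
2. the gate is pulled out with its pointer level with the clip, the fingers on the gate (value of joint lid above 0.0085 m and x of pointer in the frame of clip between -0.005 and 0.005 m and contact force between the fingers and gate above 1 N), for 0.3 s.
At the end, for the whole second after the job is handed in: The lid is within 1.5 mm of fully home; the pointer is within 5 mm of the clip's middle along the rail; the gate is still and the fingers bear on it with more than 1 N; the cup, mug, jar and pot are within 30 mm of where they began (all of step 2 and velocity of joint gate between -0.01 and 0.01 m/s and not (distance of cup from where it was at the start of the episode above 0.03 m) and not (distance of mug from where it was at the start of the episode above 0.03 m) and not (distance of jar from where it was at the start of the episode above 0.03 m) and not (distance of pot from where it was at the start of the episode above 0.03 m)); the arm keeps its last pose, push and grip.
It fails at once if the gate is pulled out more than 15 mm before the lid is fully home (not (value of joint lid above 0.0085 m) and value of joint gate above 0.015 m).
It fails at once if the cup, mug, jar or pot is pushed away by more than 30 mm or tipped over (distance of any of cup, mug, jar, pot from where it was at the start of the episode above 0.03 m or angle between any of cup, mug, jar, pot's own z axis and vertical above 0.35 rad).
It also fails if it takes over 45 s, if anything falls off the work surface, if the arm or the gripper's body presses on something with over 40 N, if the wrist force passes 120 N, or if a joint passes its speed limit or range.

ROBOT

A 6-joint arm with a two-finger parallel gripper is mounted at the origin on the work surface. World frame = base frame: x ahead of the robot, y to its left, z up, the work surface at z = 0. Lengths are in mm, angles in rad, forces in N, time in s.
With the tool pointing down it reaches from about 275 to 750 mm from the base axis. Payload 10.2 kg.
Tool frame: the origin (TCP) lies at the very end of the fingers, on their centre line; the grasp point (between the pads) lies 19 mm behind it; z points along the fingers, y is the direction in which the jaws open and shut (so a half turn about z gives the same grasp; the last joint's range is limited). The gripper opens to 85 mm and grips with 20 to 120 N. Pads are 22 mm wide; open, the fingers measure 114 mm over their backs; the gripper's body (76 mm by 85 mm) begins 54 mm behind the grasp point. The pads swing forward as they close: fully open they stand 13 mm farther back than shut.
Start: joints at [1.12, 0.313, 1.498, -0, 1.331, -0.223], TCP at [118.576, 511.44, 231.294] pointing down, gripper open.
Joint ranges: [-2.94, 2.94], [-0.97, 2.17], [0.19, 2.56], [-1.23, 4.37], [0.02, 3.11], [-2.88, 2.88]. Speed limits (rad/s): [2.39, 2.39, 3.01, 3.14, 3.14, 3.14].

INTERFACE

Orientations are given as a unit quaternion [w, x, y, z].
In Python, from rig import * gives the robot as it stands. The module is installed in compiled form; this text tells all that it offers.
- The arm moves only by the shell command python3 -m crank 'ROWS' [FORCE]. ROWS is a JSON object of lists of equal length, an entry for each row: "dp": the shift along the world's x, y, z in cm, a list of three; "delta_rot": the turn, a rotation vector about the world's x, y, z in degrees, a list of three; "claw": the closure in counts, from 0 (fully open) to 255 (shut). A call has 1 to 10 rows; each row shifts and turns the commanded pose from where the row before left it; what a row does not reach is not made up. A row lasts 1/10 s, in which the tool goes at most 50 mm and 8.59 degrees, less where a joint would pass 70% of its speed; a pose out of reach is approached as far as the arm can. A call is refused whole if a number of a shift passes 5 or a number of a turn 8.59, either way. A call with a gripper value outside its range is refused whole. The fingers move at their own pace and stop on an object; FORCE is the grip in N (left out, the last holds). Time passes only in rows, so rows that do not move let the fingers close. It gives the time, the measured TCP pose, the force and the opening at its end, in the units of the state.
- sense(): the state, without advancing time (a new reading comes with each control period).
- capture(name): name is "side" or "top"; returns (picture, depth): 420x560x3 uint8, red, green, blue; 420x560 float32, mm along the optical axis (not along the pixel's ray), 0 where there is no reading.
- camera_model(name): a dict with "fx", "fy", "cx", "cy" (pixels), "cam_to_world" (4x4, takes a point from camera to world coordinates). Camera axes: x right, y up, looking along -z (the intrinsics and any distortion apply to the point x, -y, -z); pixel columns grow to the right and rows downward; lengths in mm; the calibration is good to about 2 mm. A picture is of the moment at which its call begins. camera_model takes no time and is no camera call.
- finish_job(): hands the job in, once; it reports no verdict.
Trained networks look in the newest picture that a camera, given by its name, has taken for a name from the list of things; names that differ only in an ending like _2 or _b are one class to them, and where a whole thing is asked for, a point or a joint stands for the part that bears it (a point fixed in the world has none). Each returns a list of dicts, best first, with "p" (0 to 1); they miss things now and then, are a little off and sometimes report something else, mostly with a low value. They report only what shows in the picture. A call takes as long as a camera call.
- boxes_of(camera, target): "centre" ([column, row] in pixels, amid what is visible of it).
- masks_of(camera, target): "region" (420x560 bool, what is visible of it) and "centre" ([column, row] in pixels, amid what is visible of it).
- pinpoint(camera, target): "centre" ([column, row] in pixels: a listed point, or the origin of a listed thing).
The state is a dict: "time_s": time; "joints": joint angles; "dq": joint speeds; "tau": joint torques, N m; "eef_pos": TCP position; "ee_rot": TCP orientation; "force": force on the tool from outside, world axes, zero at the start; "wrist_torque": the same for the moment, N m; "grip_width": opening from 0.0 (shut) to 1.0 (fully open).
Only numpy, scipy, OpenCV 4.12 (cv2) and the standard library are available. Lean on these libraries where they do the work, as an engineer would, in place of code of your own. Each camera call takes 0.05 s, during which the arm holds its last target.

## Working session

There is one attempt and no reset: what is moved stays moved. The work goes in short steps, Python scripts to look and compute and a shell command to move; the robot and the scene stay as the last step left them, time stands still between calls to the robot, and variables do not carry over. Pictures are saved under pics/ and viewed, and the job is handed in when it is done.

```bash
mkdir -p pics
cat > h.py <<'E'
from rig import *
import numpy as np, cv2
def save(cam,name):
    p,d=capture(cam); cv2.imwrite('pics/'+name+'.png',p[:,:,::-1]); return p,d
def ray(cam,px):
    m=camera_model(cam); T=np.array(m['cam_to_world']);
    v=np.array([(px[0]-m['cx'])/m['fx'],-(px[1]-m['cy'])/m['fy'],-1.0])
    return T[:3,3],T[:3,:3]@v
def at_z(cam,px,z):
    o,v=ray(cam,px); return o+v*(z-o[2])/v[2]
def at_d(cam,px,d):
    o,v=ray(cam,px); return o+v*d
E
python3 - <<'E'
from h import *
np.set_printoptions(precision=1,suppress=True)
for c in ['side','top']:
    p,d=save(c,c+'0'); m=camera_model(c); print(c,{k:m[k] for k in m if k!='cam_to_world'}); print(np.array(m['cam_to_world']))
    for t,z in [('lid_top',262),('pull_handle',106),('pointer',119),('clip',108),('dispenser',0),('cup',None),('mug',0),('jar',0),('pot',0)]:
        r=pinpoint(c,t)[:2]
        for q in r:
            print(t,round(q['p'],2),np.array(q['centre']), at_z(c,q['centre'],z if z is not None else 15))
print(sense())
E
```

```text
side {'fx': 466.16747628171305, 'fy': 466.16747628171305, 'cx': 284.5975360390681, 'cy': 200.20703701549422}
[[ -0.9   0.3  -0.4 188. ]
 [ -0.5  -0.6   0.7 728.3]
 [ -0.    0.8   0.6 851.9]
 [  0.    0.    0.    1. ]]
lid_top 0.82 [261.4 147.7] [663.1 -67.  262. ]
lid_top 0.69 [309.6 225.9] [448.9 131.2 262. ]
pull_handle 0.59 [310.9 228.9] [510.7 -18.4 106. ]
pull_handle 0.21 [196.6 371.3] [538.4 405.3 106. ]
pointer 0.77 [284.1 207.6] [595.9 -46.9 119. ]
clip 0.63 [291.9 222.1] [560.7 -18.4 108. ]
dispenser 0.82 [268.8 229.2] [658.2 -73.8  -0. ]
cup 0.62 [266.6 221.9] [669.1 -82.6  15. ]
mug 0.8 [327.7 171. ] [ 620.1 -391.9    0. ]
jar 0.69 [191.9 370.5] [597.7 362.2   0. ]
pot 0.71 [259.7 147.3] [ 880.5 -419.8    0. ]
pot 0.66 [384.5 186.6] [ 435.9 -391.1    0. ]
top {'fx': 461.9636151838296, 'fy': 461.9636151838296, 'cx': 289.60859127527056, 'cy': 206.5362832991649}
[[  -0.     1.    -0.1  460.8]
 [  -1.    -0.     0.     8.9]
 [   0.     0.1    1.  1300.6]
 [   0.     0.     0.     1. ]]
pull_handle 0.73 [295.8 225.7] [527.  -21.2 106. ]
pointer 0.6 [300.2 199.3] [594.2 -33.1 119. ]
clip 0.45 [287.8 214.7] [555.6  -0.8 108. ]
clip 0.21 [158.  209.1] [574.2 334.4 108. ]
dispenser 0.83 [317.6 182.3] [655.7 -87.6   0. ]
mug 0.92 [427.2 190.3] [ 629.2 -399.6    0. ]
jar 0.6 [158.7 207.2] [589.8 362.    0. ]
pot 0.85 [430.1 252.9] [ 451.8 -400.3    0. ]
{'time_s': 1.0, 'joints': array([ 1.1,  0.3,  1.5, -0. ,  1.3, -0.2]), 'dq': array([ 0., -0.,  0., -0.,  0.,  0.]), 'tau': array([  0. , -41.2, -26. ,  -0. ,   0. ,   0. ]), 'eef_pos': array([118.6, 511.4, 231.3]), 'ee_rot': array([0. , 0.1, 1. , 0. ]), 'force': array([ 0.7,  0.4, -0.4]), 'wrist_torque': array([ 0., -0.,  0.]), 'grip_width': 1.0018101204384966}
```

View pics/side0.png

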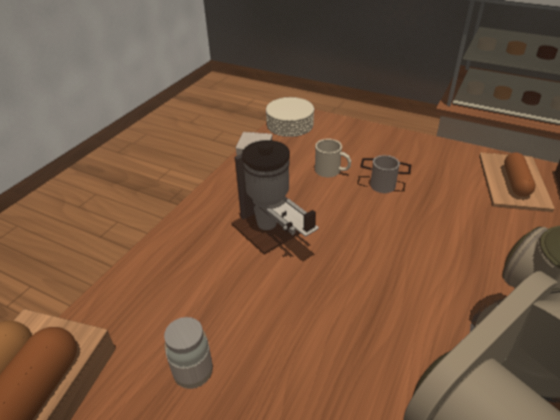

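View pics/top0.png

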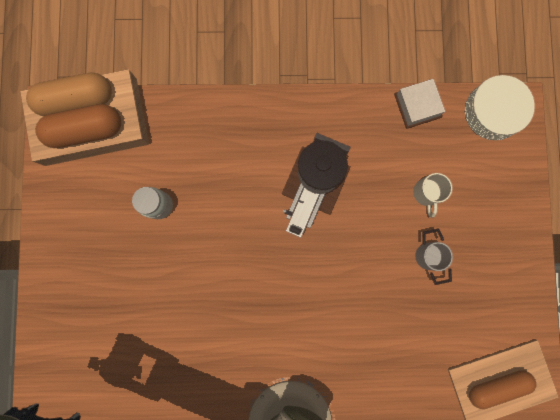

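Run:
```python
import cv2
a=cv2.imread('pics/side0.png')[120:270,210:360]; b=cv2.imread('pics/top0.png')[140:250,250:360]
cv2.imwrite('pics/s0c.png',cv2.resize(a,(600,600),interpolation=2)); cv2.imwrite('pics/t0c.png',cv2.resize(b,(600,600),interpolation=2))
```

```text
(no output)
```

View pics/s0c.png

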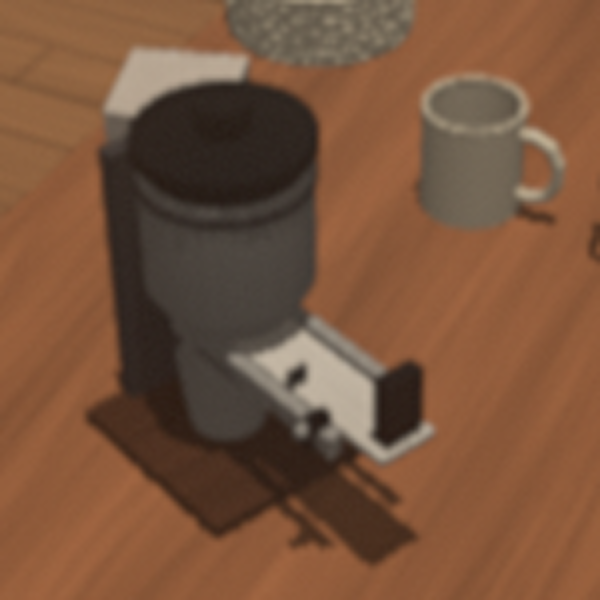

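View pics/t0c.png

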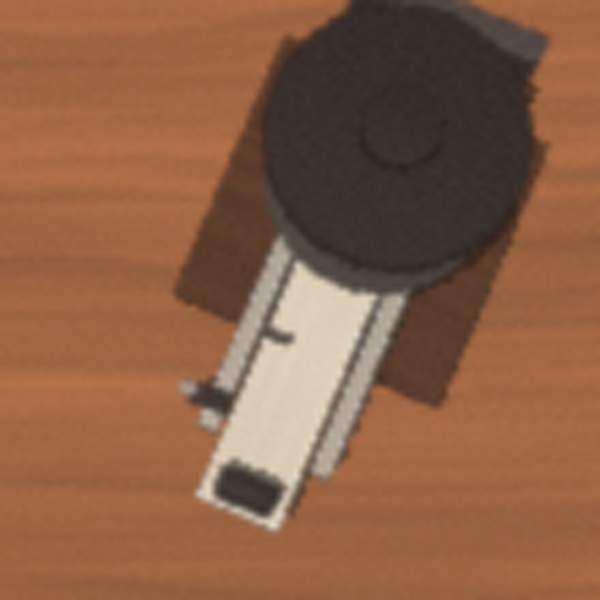

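The pictures show a dispenser with the lid knob at top (324,163), the handle at (295.5,229), the fin at (301,201) and the clip at (288.5,212.6). In the side view the fin is at (284,213) and the clip at (289.5,224). I'll refine the pose from depth.

```bash
cat >> h.py <<'E'
def cloud(cam,d):
    m=camera_model(cam); T=np.array(m['cam_to_world']); v,u=np.mgrid[0:d.shape[0],0:d.shape[1]]
    P=np.stack([(u-m['cx'])/m['fx']*d,-(v-m['cy'])/m['fy']*d,-d],-1)
    W=P@T[:3,:3].T+T[:3,3]; W[d==0]=np.nan; return W
E
python3 - <<'E'
from h import *
np.set_printoptions(precision=2,suppress=True)
from scipy.optimize import least_squares
for c in ['side','top']:
    p,d=capture(c); W=cloud(c,d); g=p.astype(int).sum(2)
    reg=(abs(W[...,0]-600)<170)&(abs(W[...,1]+50)<150)
    lid=W[reg&(W[...,2]>222)&(W[...,2]<275)]
    print(c,'z hist',np.histogram(lid[:,2],np.arange(220,276,3)))
    disc=lid[(lid[:,2]>230)&(lid[:,2]<252)&(lid[:,1]>-200)]
    (cx,r)=cv2.minEnclosingCircle(disc[:,:2].astype(np.float32)); print('disc',cx,r,np.median(disc[:,2]))
    k=lid[lid[:,2]>254]; print('knob',k.mean(0),len(k), np.sort(k[:,2])[-8:])
    bl=W[reg&(W[...,2]>98)&(W[...,2]<113)&(g>330)&(W[...,0]<600)]; print('blade',len(bl),cv2.minAreaRect(bl[:,:2].astype(np.float32)),np.median(bl[:,2]))
    h=W[reg&(W[...,2]>150)&(W[...,2]<162)&(W[...,0]<560)&(g<200)]; print('handle top',len(h),h.mean(0),cv2.minAreaRect(h[:,:2].astype(np.float32)) if len(h)>2 else 0)
    cl=W[reg&(W[...,2]>112)&(W[...,2]<150)&(W[...,0]<610)&(W[...,0]>535)]; print('clip/fin',cl)
print(at_z('top',(323.7,162.9),262),at_z('top',(295.5,229.5),156),at_z('top',(301,200.9),119),at_z('top',(288.5,212.6),118))
print(at_z('side',(266,149),262),at_z('side',(310,213),156),at_z('side',(284,212),119),at_z('side',(289.5,223),118))
E
```

```text
side z hist (array([ 14,  20,   7,  16,  45,  48, 145, 673,  77,   7,  12,   9,  19,
        25,  79,  13,   0,   0]), array([220, 223, 226, 229, 232, 235, 238, 241, 244, 247, 250, 253, 256,
       259, 262, 265, 268, 271, 274]))
disc (660.9990844726562, -79.32298278808594) 59.31475830078125 242.20021911820038
knob [658.51 -75.8  262.06] 142 [265.42 265.45 265.58 265.71 265.72 265.73 265.8  266.08]
blade 469 ((560.6796264648438, -30.10767364501953), (78.58235931396484, 119.93321990966797), 65.43356323242188) 106.37131030725652
handle top 58 [513.01 -13.38 155.26] ((512.7506713867188, -13.245565414428711), (29.089590072631836, 14.81096076965332), 64.88778686523438)
clip/fin [[608.71 -94.47 148.6 ]
 [608.23 -93.45 146.32]
 [606.7  -84.95 149.58]
 [606.75 -90.48 145.74]
 [607.75 -81.52 148.48]
 [607.42 -86.28 145.29]
 [607.29 -91.46 141.73]
 [606.51 -79.03 147.51]
 [606.34 -84.08 144.05]
 [607.15 -91.11 138.87]
 [606.76 -74.08 147.78]
 [605.51 -77.   146.16]
 [606.4  -84.11 140.87]
 [608.76 -67.21 148.81]
 [607.51 -70.1  147.2 ]
 [607.7  -75.76 143.15]
 [607.45 -80.65 139.8 ]
 [606.93 -
[... 3540 characters left out ...]
.93 115.59]
 [561.74  -6.47 118.01]
 [561.68  -9.04 118.4 ]
 [561.33 -73.63 113.52]
 [559.41   6.4  116.89]
 [559.09   3.84 120.39]
 [559.19   1.27 118.75]
 [559.2   -1.3  118.28]
 [559.09  -3.86 119.21]
 [559.03  -6.42 119.66]
 [559.3   -9.04 115.94]
 [558.95 -63.32 112.4 ]
 [558.86 -68.46 112.82]
 [556.63   1.3  118.56]
 [556.34  -1.24 121.81]
 [556.38  -3.81 120.98]
 [556.61  -6.41 117.76]
 [556.43  -8.95 119.6 ]
 [553.61  -6.31 123.04]
 [549.37  -1.23 112.03]
 [541.06 -44.95 112.46]
 [535.67 -60.3  113.11]]
[660.97 -82.95 262.  ] [514.82 -19.05 156.  ] [589.99 -35.14 119.  ] [560.24  -2.6  118.  ]
[650.67 -66.69 262.  ] [513.18 -16.42 156.  ] [588.62 -31.96 119.  ] [559.36  -3.05 118.  ]
```

```bash
python3 - <<'E'
from h import *
from scipy.spatial.transform import Rotation as R
s=sense(); q=s['ee_rot']; M=R.from_quat([q[1],q[2],q[3],q[0]]).as_matrix(); print(M.round(3),s['time_s'],s['joints'])
y=M[:,1]; a=np.degrees(np.arctan2(y[1],y[0])); print('y axis angle',a,'want x_d',-23.8,'turn',(-23.8-a+90)%180-90)
E
python3 -m crank '{"dp":[[0,0,4],[0,0,4],[3,-3,0],[5,-5,0],[5,-5,0],[5,-5,0],[5,-5,0],[5,-5,0],[5,-5,0],[5,-5,0]],"delta_rot":[[0,0,0],[0,0,0],[0,0,0],[0,0,0],[0,0,0],[0,0,0],[0,0,0],[0,0,0],[0,0,0],[0,0,0]],"claw":[255,255,255,255,255,255,255,255,255,255]}' 40
```

```text
[[-0.974  0.226  0.   ]
 [ 0.226  0.974  0.   ]
 [-0.     0.    -1.   ]] 1.1 [ 1.11958356e+00  3.12872670e-01  1.49767344e+00  1.15307821e-06
  1.33098846e+00 -2.23369883e-01]
y axis angle 76.9455485916192 want x_d -23.8 turn 79.25445140838082
time_s: 2.1
eef_pos: [397.2, 232.2, 311.6]
ee_rot: [0.0, 0.114, 0.994, 0.0]
force: [1.1, 0.9, -0.1]
grip_width: -0.002
```

```bash
python3 -m crank '{"dp":[[4,-4.5,0],[4,-4.5,0],[4,-4.5,0],[4,-4.5,0],[4,-4.5,0],[3,-4.5,0],[3.4,-4.3,0],[0,0,0],[0,0,0],[0,0,0]],"delta_rot":[[0,0,-8.5],[0,0,-8.5],[0,0,-8.5],[0,0,-8.5],[0,0,-8.5],[0,0,-8.5],[0,0,-8.5],[0,0,-8.5],[0,0,-8.5],[0,0,-8.5]],"claw":[255,255,255,255,255,255,255,255,255,255]}'
python3 -m crank '{"dp":[[0,0,-2],[0,0,-1],[0,0,0]],"delta_rot":[[0,0,-8.5],[0,0,-7.2],[0,0,0]],"claw":[255,255,255]}'
python3 - <<'E'
from h import *
save('top','top1');save('side','side1'); s=sense(); print(s['eef_pos'],s['ee_rot'],s['joints'],s['force'])
a=cv2.imread('pics/side1.png')[90:240,190:390]; b=cv2.imread('pics/top1.png')[90:240,230:430]
cv2.imwrite('pics/c1.png',cv2.resize(np.hstack([a,b]),(800,300),interpolation=2))
E
```

```text
time_s: 3.1
eef_pos: [621.1, -34.2, 310.9]
ee_rot: [-0.0, 0.757, 0.653, -0.0]
force: [-0.8, -0.3, -0.7]
grip_width: -0.004
time_s: 3.4
eef_pos: [620.5, -33.6, 279.7]
ee_rot: [-0.001, 0.838, 0.546, -0.001]
force: [0.6, 0.2, 0.1]
grip_width: -0.0
[620.99873204 -33.76975435 281.76354136] [1.53833182e-04 8.36561293e-01 5.47873312e-01 1.16223704e-04] [-2.42420009e-01  5.09971511e-01  1.08170343e+00 -3.90932112e-05
  1.54953409e+00  1.68737242e-01] [-0.24240643  0.07426836  0.27104692]
```

View pics/c1.png

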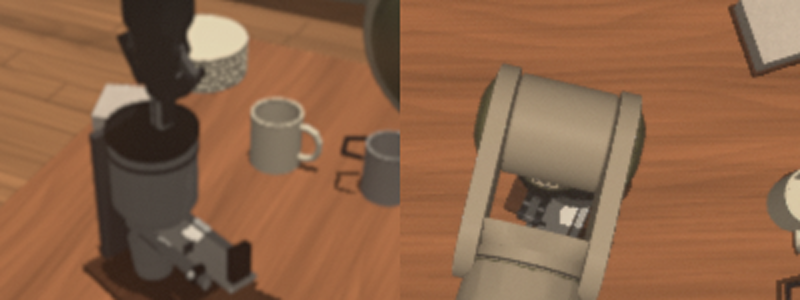

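The closed fingers hang just above the knob, about 40/48 mm short because the speed limit clipped some rows. I'll correct that.

```bash
python3 -m crank '{"dp":[[2,-2.4,0],[2,-2.4,0],[0,0,0],[0,0,0]],"delta_rot":[[0,0,0],[0,0,0],[0,0,0],[0,0,0]],"claw":[255,255,255,255]}'
python3 - <<'E'
from h import *
p,d=save('side','side2'); W=cloud('side',d); print(sense()['eef_pos'])
cv2.imwrite('pics/c2.png',cv2.resize(cv2.imread('pics/side2.png')[100:220,200:360],(800,600),interpolation=2))
E
```

```text
time_s: 3.9
eef_pos: [661.1, -82.0, 281.6]
ee_rot: [0.0, 0.837, 0.547, 0.0]
force: [-0.4, 0.5, -0.3]
grip_width: -0.001
[660.84898105 -81.38989257 281.87393776]
```

View pics/c2.png

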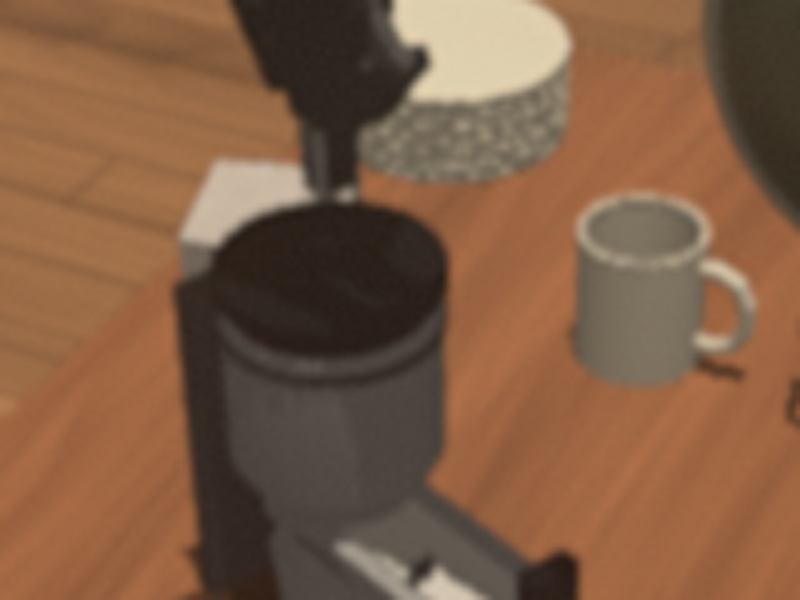

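The closed fingertips stand over the knob, near crop pixel (335,190). Now pressing down slowly.

```bash
python3 -m crank '{"dp":[[0,0,-0.8],[0,0,-0.5],[0,0,-0.3],[0,0,-0.2],[0,0,-0.2],[0,0,0]],"delta_rot":[[0,0,0],[0,0,0],[0,0,0],[0,0,0],[0,0,0],[0,0,0]],"claw":[255,255,255,255,255,255]}'
```

```text
time_s: 4.55
eef_pos: [660.8, -81.4, 261.7]
ee_rot: [0.0, 0.837, 0.547, 0.0]
force: [-2.6, 1.5, 3.2]
grip_width: 0.001
```

```bash
python3 -m crank '{"dp":[[0,0,-0.2],[0,0,-0.2],[0,0,-0.1],[0,0,0]],"delta_rot":[[0,0,0],[0,0,0],[0,0,0],[0,0,0]],"claw":[255,255,255,255]}'
```

```text
time_s: 4.95
eef_pos: [660.9, -81.5, 256.5]
ee_rot: [-0.0, 0.837, 0.547, 0.0]
force: [-2.5, 1.4, 4.1]
grip_width: -0.004
```

```bash
python3 -m crank '{"dp":[[0,0,-0.1],[0,0,-0.1],[0,0,-0.1],[0,0,0]],"delta_rot":[[0,0,0],[0,0,0],[0,0,0],[0,0,0]],"claw":[255,255,255,255]}'
```

```text
time_s: 5.35
eef_pos: [660.9, -81.6, 254.1]
ee_rot: [0.0, 0.837, 0.547, 0.0]
force: [-4.4, 3.6, 6.6]
grip_width: 0.001
```

```bash
python3 -m crank '{"dp":[[0,0,-0.1],[0,0,-0.1],[0,0,0]],"delta_rot":[[0,0,0],[0,0,0],[0,0,0]],"claw":[255,255,255]}'
```

```text
time_s: 5.65
eef_pos: [661.0, -81.6, 254.0]
ee_rot: [0.001, 0.837, 0.547, 0.001]
force: [-6.6, 3.6, 15.8]
grip_width: -0.002
```

```bash
python3 -m crank '{"dp":[[0,0,-0.1],[0,0,0],[0,0,0],[0,0,0]],"delta_rot":[[0,0,0],[0,0,0],[0,0,0],[0,0,0]],"claw":[255,255,255,255]}'
python3 -m crank '{"dp":[[0,0,1],[0,0,2],[0,0,2],[-3.5,1.4,0],[-3.5,1.4,0],[-3.5,1.4,0],[-3.5,1.4,0],[0,0,0],[0,0,0]],"delta_rot":[[0,0,0],[0,0,0],[0,0,0],[0,0,0],[0,0,0],[0,0,0],[0,0,0],[0,0,0],[0,0,0]],"claw":[255,255,255,0,0,0,0,0,0]}'
python3 - <<'E'
from h import *
for c in ['side','top']:
    p,d=save(c,c+'3'); W=cloud(c,d)
    r=np.hypot(W[...,0]-661,W[...,1]+81)
    m=(r<50)&(r>24)&(W[...,2]>225)&(W[...,2]<255);k=(r<13)&(W[...,2]>245)&(W[...,2]<275)
    print(c,m.sum(),np.median(W[m][:,2]),k.sum(),np.median(W[k][:,2]) if k.any() else 0)
print(sense())
a=cv2.imread('pics/side3.png')[90:270,200:440];cv2.imwrite('pics/c3.png',cv2.resize(a,(800,600),interpolation=2))
E
```

```text
time_s: 6.05
eef_pos: [661.0, -81.5, 253.9]
ee_rot: [0.002, 0.837, 0.547, 0.001]
force: [-7.8, 3.5, 20.6]
grip_width: 0.002
time_s: 6.95
eef_pos: [521.1, -25.9, 300.6]
ee_rot: [0.001, 0.837, 0.546, 0.0]
force: [0.6, 0.4, 0.4]
grip_width: 0.987
side 509 233.05637264630263 47 254.0936182512977
top 1080 233.31198602715085 97 253.99693366548718
{'time_s': 7.05, 'joints': array([-2.74806771e-01,  2.67201155e-01,  1.37992144e+00, -2.11615800e-04,
        1.49396520e+00,  1.40235367e-01]), 'dq': array([-2.12348847e-03,  1.05983114e-02, -3.00550472e-03,  3.41572297e-04,
        3.46929141e-03, -3.44998913e-05]), 'tau': array([ 3.06343501e-01, -4.11915851e+01, -2.69204521e+01,  2.48731405e-03,
        1.63025956e-02, -4.31160038e-05]), 'eef_pos': array([521.81328251, -26.34203608, 300.12838799]), 'ee_rot': array([2.59506164e-04, 8.37619714e-01, 5.46253732e-01, 8.66451182e-05]), 'force': array([-0.92453177, -0.5454702 ,  0.00902426]), 'wrist_torque': array([ 0.03927323, -0.03315043,  0.02063824]), 'grip_width': 1.003561782980363}
```

View pics/c3.png

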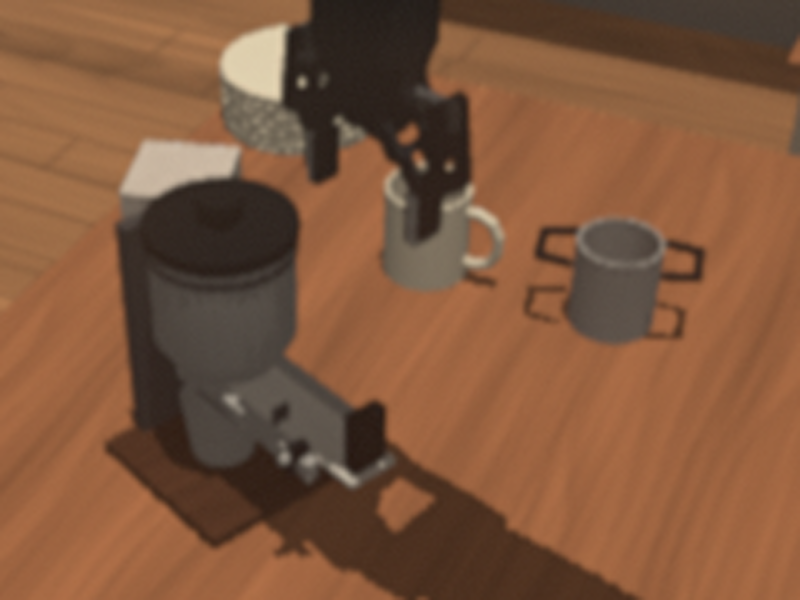

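The lid is home: the disc top reads 233 mm and the knob 254 mm. The gripper is open in front of the hopper. I'll align over the handle and descend.

```bash
python3 -m crank '{"dp":[[-0.7,1,0],[0,0,-3],[0,0,-4],[0,0,-3],[0,0,0],[0,0,0]],"delta_rot":[[0,0,0],[0,0,0],[0,0,0],[0,0,0],[0,0,0],[0,0,0]],"claw":[0,0,0,0,0,0]}'
python3 - <<'E'
from h import *
p,d=save('side','side4');print(sense()['eef_pos'])
a=cv2.imread('pics/side4.png')[120:270,240:440];cv2.imwrite('pics/c4.png',cv2.resize(a,(800,600),interpolation=2))
E
```

```text
time_s: 7.65
eef_pos: [514.4, -15.6, 201.2]
ee_rot: [0.0, 0.837, 0.546, 0.0]
force: [0.3, 0.6, 0.7]
grip_width: 1.004
[514.75041155 -15.75722064 201.89976177]
```

View pics/c4.png

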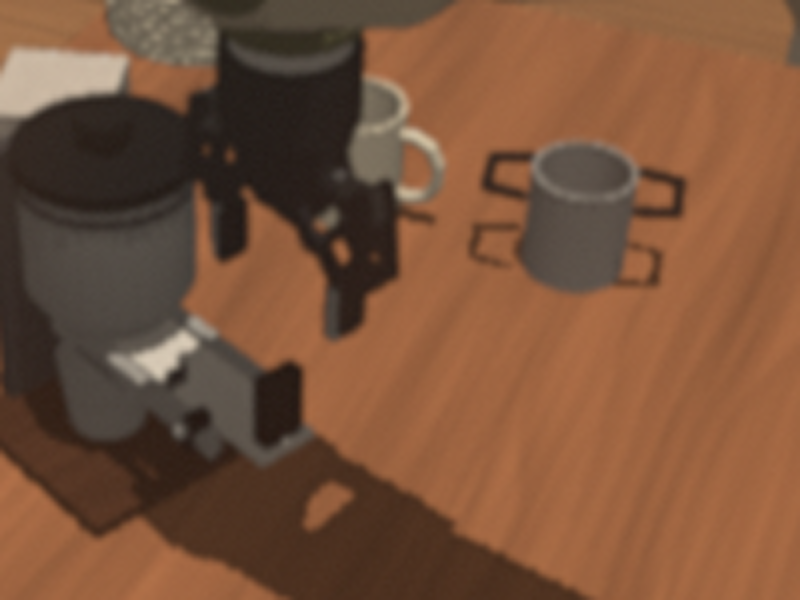

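The jaws straddle the handle (crop (278,400)) and clear the lid. Descending, then closing.

```bash
python3 -m crank '{"dp":[[0,0,-2.5],[0,0,-2.5],[0,0,-2.4],[0,0,-1],[0,0,0]],"delta_rot":[[0,0,0],[0,0,0],[0,0,0],[0,0,0],[0,0,0]],"claw":[0,0,0,0,0]}'
python3 -m crank '{"dp":[[0,0,0],[0,0,0],[0,0,0],[0,0,0],[0,0,0],[0,0,0],[0,0,0],[0,0,0]],"delta_rot":[[0,0,0],[0,0,0],[0,0,0],[0,0,0],[0,0,0],[0,0,0],[0,0,0],[0,0,0]],"claw":[255,255,255,255,255,255,255,255]}' 40
python3 - <<'E'
from h import *
p,d=save('side','side5');print(sense()['eef_pos'])
a=cv2.imread('pics/side5.png')[120:270,240:440];cv2.imwrite('pics/c5.png',cv2.resize(a,(800,600),interpolation=2))
E
```

```text
time_s: 8.2
eef_pos: [514.2, -15.8, 116.6]
ee_rot: [0.0, 0.838, 0.546, 0.0]
force: [-0.0, -0.2, 0.3]
grip_width: 1.0
time_s: 9.0
eef_pos: [514.5, -15.9, 116.8]
ee_rot: [0.001, 0.838, 0.546, 0.001]
force: [3.3, -0.9, 5.3]
grip_width: 0.16
[514.48767713 -15.9369833  116.84746691]
```

View pics/c5.png

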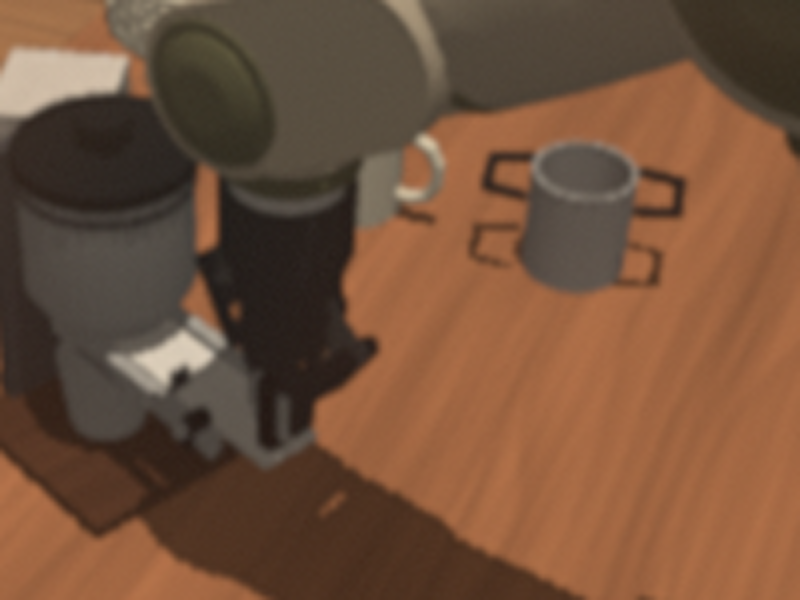

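The handle is gripped (opening about 13.6 mm), with the fin at crop (182,375) and the clip at (195,420) both visible. Pulling most of the way, then measuring.

```bash
python3 -m crank '{"dp":[[-0.6,0.26,0],[-0.9,0.4,0],[-0.9,0.4,0],[-0.6,0.26,0],[-0.2,0.09,0],[0,0,0],[0,0,0]],"delta_rot":[[0,0,0],[0,0,0],[0,0,0],[0,0,0],[0,0,0],[0,0,0],[0,0,0]],"claw":[255,255,255,255,255,255,255]}' 60
python3 - <<'E'
from h import *
for c in ['side','top']:
    p,d=save(c,c+'6')
    for t,z in [('pointer',119),('clip',108)]:
        for q in pinpoint(c,t)[:2]: print(c,t,round(q['p'],2),np.round(q['centre'],1),at_z(c,q['centre'],z).round(1))
    for t,z in [('pointer',114),('clip',115)]:
        for q in masks_of(c,t)[:1]: print(c,'mask',t,round(q['p'],2),np.round(q['centre'],1),q['region'].sum(),at_z(c,q['centre'],z).round(1))
print(sense()['eef_pos'])
a=cv2.imread('pics/side6.png')[195:240,260:320];cv2.imwrite('pics/c6.png',cv2.resize(a,(800,600),interpolation=2))
a=cv2.imread('pics/top6.png')[180:240,260:340];cv2.imwrite('pics/c6t.png',cv2.resize(a,(800,600),interpolation=2))
E
```

```text
time_s: 9.75
eef_pos: [482.6, -1.9, 116.8]
ee_rot: [0.001, 0.838, 0.546, 0.001]
force: [3.4, -2.6, 5.3]
grip_width: 0.154
side pointer 0.6 [294.5 216.5] [558.5 -28.1 119. ]
side pointer 0.34 [385.  183.2] [ 404.5 -249.4  119. ]
side clip 0.59 [290.4 224.7] [559.8  -8.5 108. ]
side mask pointer 0.6 [300.5 220.2] 838 [542.2 -27.5 114. ]
side mask clip 0.61 [290.2 224.3] 34 [557.3  -2.6 115. ]
top pointer 0.87 [295.9 210.6] [565.1 -21.7 119. ]
top clip 0.43 [285.4 213.9] [557.8   5.4 108. ]
top mask pointer 0.94 [306.6 201.2] 491 [589.6 -49.8 114. ]
[482.71514474  -1.92217664 116.84640698]
```

View pics/c6.png

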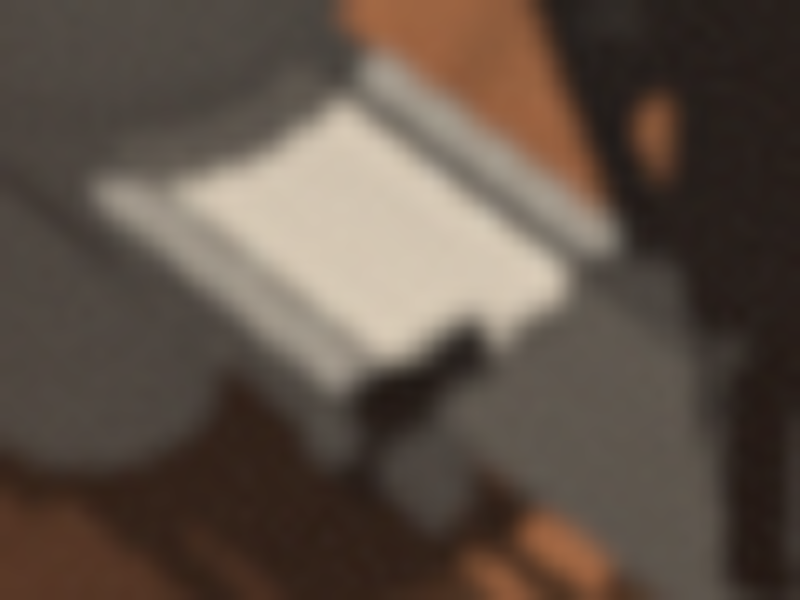

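View pics/c6t.png

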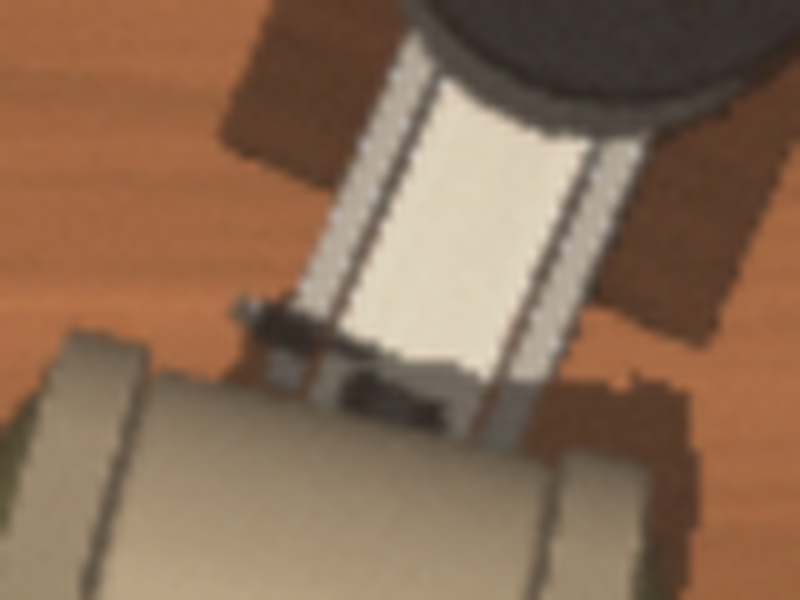

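Run:
```python
from h import *
def proj(c,P):
    m=camera_model(c);T=np.linalg.inv(np.array(m['cam_to_world']));q=T[:3,:3]@P+T[:3,3]
    return np.round([m['cx']+m['fx']*q[0]/-q[2], m['cy']-m['fy']*q[1]/-q[2]],1)
yw=-0.415;R=np.array([[np.cos(yw),-np.sin(yw)],[np.sin(yw),np.cos(yw)]])
def D(x,y,z): return np.r_[R@[x,y]+[661.5,-81],z]
for c in ['top','side']:
    print(c,'fin top',proj(c,D(-119.7,15.5,119)),'fin mid ends',proj(c,D(-119.7,9,119)),proj(c,D(-119.7,22,119)),'clip124 ends',proj(c,D(-124.5,24,118)),proj(c,D(-124.5,40,118)),'handle top',proj(c,D(-195,0,156)))
# fin travel by differencing
for c,a,z in [('top',[(301,200.9)],119)]: print(at_z(c,a[0],z))
```

```text
top fin top [294.7 213.3] fin mid ends [297.1 214.3] [292.4 212.3] clip124 ends [290.9 213.7] [285.2 211.3] handle top [288.9 242.4]
side fin top [292.8 218.9] fin mid ends [294.9 217.7] [290.7 220.1] clip124 ends [291.4 221.8] [286.2 224.7] handle top [319.6 220.5]
[589.98941689 -35.14184148 119.        ]
```

```bash
python3 -m crank '{"dp":[[-0.2,0.09,0],[-0.17,0.07,0],[0,0,0],[0,0,0],[0,0,0]],"delta_rot":[[0,0,0],[0,0,0],[0,0,0],[0,0,0],[0,0,0]],"claw":[255,255,255,255,255]}'
python3 - <<'E'
from h import *
for c,(r0,r1,c0,c1) in {'side':(205,235,275,315),'top':(200,230,275,315)}.items():
    F=[];Wm=[]
    for i in range(6):
        p,d=capture(c);F.append(p.astype(float))
    q=np.mean(F,0).astype(np.uint8)[:,:,::-1]
    cv2.imwrite('pics/%s7.png'%c,cv2.resize(np.clip(q[r0:r1,c0:c1]*1.6,0,255).astype(np.uint8),(800,600),interpolation=2))
    for t,z in [('pointer',119),('clip',108)]:
        for k in pinpoint(c,t)[:1]: print(c,t,round(k['p'],2),np.round(k['centre'],1),at_z(c,k['centre'],z).round(1))
print(sense()['eef_pos'],sense()['time_s'])
E
```

```text
time_s: 10.75
eef_pos: [479.1, -0.3, 116.8]
ee_rot: [0.001, 0.838, 0.546, 0.001]
force: [5.2, -2.4, 6.7]
grip_width: 0.157
side pointer 0.69 [292.4 220.7] [556.3 -12.4 119. ]
side clip 0.39 [292.7 226.5] [552.1  -5.2 108. ]
top pointer 0.95 [296.4 208.2] [571.3 -23.  119. ]
[ 4.79078220e+02 -3.16586752e-01  1.16870950e+02] 11.55
```

View pics/side7.png

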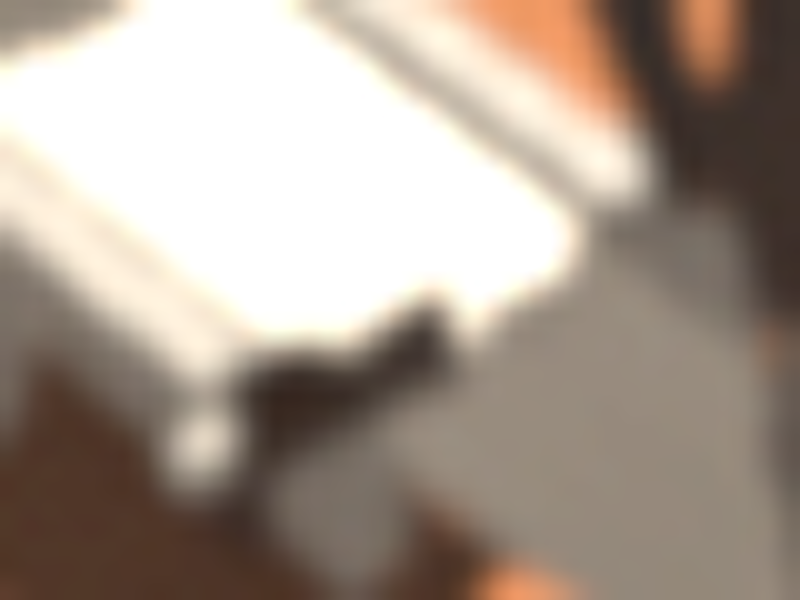

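View pics/top7.png

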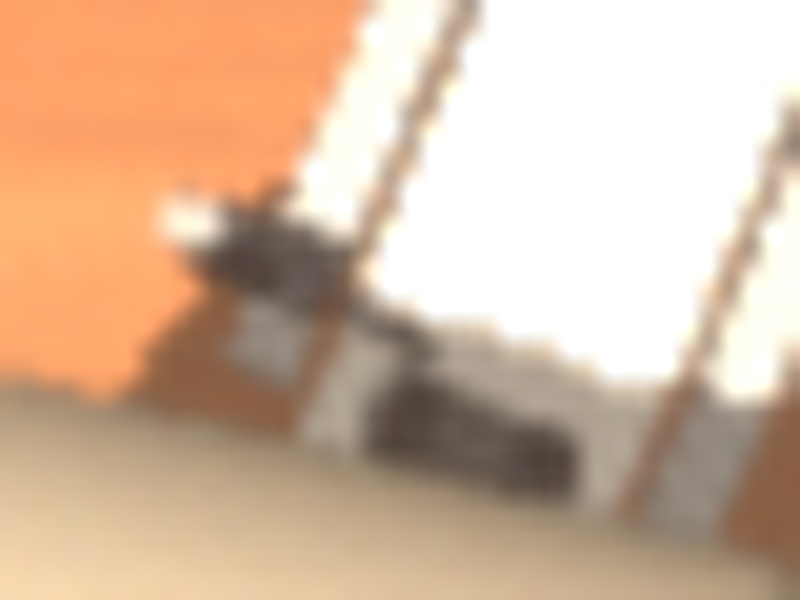

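Run:
```python
from h import *
np.set_printoptions(precision=1,suppress=True)
yw=-0.415;R=np.array([[np.cos(yw),-np.sin(yw)],[np.sin(yw),np.cos(yw)]])
for c in ['side','top']:
    A=[];G=[]
    for i in range(5):
        p,d=capture(c);A.append(cloud(c,d).reshape(-1,3));G.append(p.sum(2,dtype=int).ravel())
    W=np.nanmean(A,0); g=np.mean(G,0); L=(W[:,:2]-[661.5,-81])@R
    for n,y0,y1 in [('fin',9,22),('clip',24,40)]:
        m=(L[:,1]>y0)&(L[:,1]<y1)&(L[:,0]>-136)&(L[:,0]<-100)&(W[:,2]>112)&(W[:,2]<126)
        print(c,n,m.sum(),'median x',np.median(L[m,0]),'mean',L[m,0].mean(),'range',np.percentile(L[m,0],[5,95]))
        if n=='fin': print(np.c_[L[m],W[m,2],g[m]])
    for t in ['cup','mug','jar','pot']:
        for k in pinpoint(c,t)[:1]: print(c,t,round(k['p'],2),np.round(k['centre'],1))
s=sense();print(s['eef_pos'],s['force'],s['time_s'],s['grip_width'])
```

```text
side fin 17 median x -128.1455531509939 mean -127.61034497952588 range [-129.  -124.6]
[[-124.7    9.9  118.9  427. ]
 [-124.4   15.9  118.9  415.2]
 [-125.    13.2  117.8  320. ]
 [-127.9   12.6  119.4  268.4]
 [-128.1    9.6  117.9  365.2]
 [-125.6   20.   119.   364.8]
 [-127.    18.   118.8  261. ]
 [-128.7   16.4  118.9  175.2]
 [-128.3   12.9  116.7  158. ]
 [-128.9   10.3  115.6  287.8]
 [-128.1   19.   116.9  149. ]
 [-128.8   16.5  115.9  112.6]
 [-128.9   13.5  114.3  125.6]
 [-128.8   10.2  112.3  217.6]
 [-128.1   19.   113.7  113.8]
 [-128.6   16.3  112.5  118.2]
 [-129.4   20.1  112.1  136.2]]
side clip 27 median x -126.4274602819901 mean -126.27811396227672 range [-129.8 -121.7]
side cup 0.61 [268.7 218.3]
side jar 0.6 [190.  371.9]
side pot 0.98 [384.5 186.7]
top fin 8 median x -125.81423455214806 mean -125.78209607343626 range [-127.4 -124.3]
[[-124.2   21.2  119.8  210.6]
 [-126.4   20.2  118.   188. ]
 [-125.6   17.8  120.2  249.8]
 [-124.5   15.5  118.3  326.2]
 [-127.7   16.9  116.9  218. ]
 [-126.9   14.5  119.8  194. ]
 [-126.    12.1  120.9  206.8]
 [-124.9    9.8  119.1  311.6]]
top clip 26 median x -124.08335438934165 mean -124.14313152970158 range [-128.6 -119.9]
top mug 0.74 [424.4 192.1]
top jar 0.68 [155.9 207. ]
top pot 0.75 [429.  254.9]
[479.1  -0.3 116.9] [ 4.8 -1.2  5.3] 12.45 0.15559373405046598
```

Depth in both views puts the fin about 1–1.7 mm past the clip's middle. Easing back slightly.

```bash
python3 -m crank '{"dp":[[0.12,-0.05,0],[0,0,0],[0,0,0],[0,0,0],[0,0,0],[0,0,0],[0,0,0],[0,0,0]],"delta_rot":[[0,0,0],[0,0,0],[0,0,0],[0,0,0],[0,0,0],[0,0,0],[0,0,0],[0,0,0]],"claw":[255,255,255,255,255,255,255,255]}'
python3 - <<'E'
from h import *
np.set_printoptions(precision=1,suppress=True)
yw=-0.415;R=np.array([[np.cos(yw),-np.sin(yw)],[np.sin(yw),np.cos(yw)]])
for c in ['side','top']:
    A=[]
    for i in range(4):
        p,d=capture(c);A.append(cloud(c,d).reshape(-1,3))
    cv2.imwrite('pics/%s8.png'%c,p[:,:,::-1])
    W=np.nanmean(A,0); L=(W[:,:2]-[661.5,-81])@R; r=np.hypot(*L.T)
    for n,y0,y1 in [('fin',9,22),('clip',24,40)]:
        m=(L[:,1]>y0)&(L[:,1]<y1)&(L[:,0]>-136)&(L[:,0]<-100)&(W[:,2]>113)&(W[:,2]<126)
        print(c,n,m.sum(),np.median(L[m,0]),L[m,0].mean(),np.percentile(L[m,0],[4,96]))
    m=(r<50)&(r>24)&(W[:,2]>225)&(W[:,2]<250); print('lid disc z',np.median(W[m,2]))
s=sense();print(s['eef_pos'],s['force'],s['time_s'],s['grip_width'],s['dq'])
E
```

```text
time_s: 13.25
eef_pos: [480.3, -0.9, 116.9]
ee_rot: [0.001, 0.838, 0.546, 0.001]
force: [4.5, -1.9, 4.8]
grip_width: 0.155
side fin 14 -126.1530474193659 -125.94626261769858 [-127.2 -124.1]
side clip 25 -127.60520397847358 -126.85684421514539 [-130.4 -121.8]
lid disc z 233.06164502060716
top fin 9 -124.59096349840351 -124.54015960602965 [-126.2 -122.9]
top clip 26 -123.9973292960377 -124.15112625185068 [-128.6 -119.6]
lid disc z 233.31494479907298
[480.3  -0.9 116.8] [ 4.8 -1.9  4.5] 13.65 0.15448210039128604 [-0. -0. -0.  0.  0.  0.]
```

View pics/side8.png

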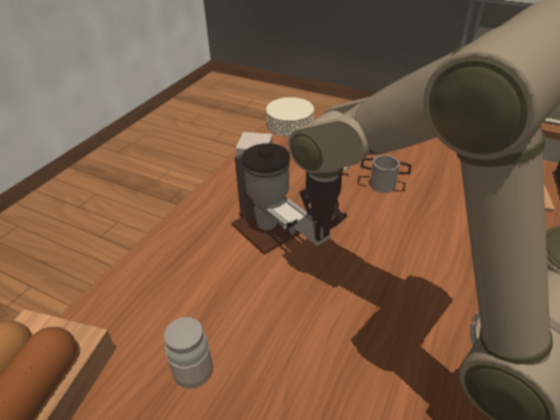

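View pics/top8.png

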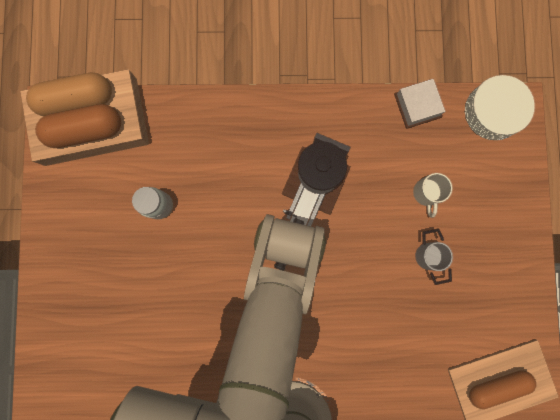

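The pointer is level with the clip, the lid is home and the bystanders are unmoved: jar (155,202), mug (434,190) and pot (436,256) in the top view, cup still under the chute. Handing in.

```bash
python3 -c "
from rig import *
print(finish_job())"
```

```text
the job is handed in; nothing more can be done
None
```

I pressed the lid down with the closed fingers until it hit its stop. Then I gripped the handle across its 14 mm sides, pulled the gate out about 37.5 mm by tool travel, and handed the job in still holding it at 60 N. I got no verdict back.

Last checks:
- **Lid:** it stopped at a fingertip height of 254 mm with about 20 N on it. Afterwards depth showed the knob at 254 mm, and the disc read 233 mm both then and just before hand-in, which means fully home.
- **Pointer and clip:** depth puts them within about 1.5 mm of each other. The two cameras disagree on the sign: by mean depth, the top view has the pointer 0.4 mm past the clip's middle and the side view 0.9 mm short (1.5 mm by median). I had first overshot by 1–2 mm and eased back.
- **Gate:** it was still, with the spring pulling on the grip at about 5 N and the opening at about 13 mm, roughly the width of the handle.
- **Cup, mug, jar and pot:** they look unmoved in the last pictures. I checked them only by eye there, and the side view shows only part of the cup.

The trained networks gave scattered pointer and clip positions once the arm was in view, so I relied on depth and the pictures instead.

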